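# Chock the subframe bush before drawing the stop

### The arm

A 6-joint arm with a two-finger parallel gripper is mounted at the origin on the work surface. World frame = base frame: x ahead of the robot, y to its left, z up, the work surface at z = 0. Lengths are in m, angles in degrees, forces in N, time in s.
With the tool pointing down it reaches from about 0.4 to 0.825 m from the base axis. Payload 7 kg.
Tool frame: the origin (TCP) lies midway between the tips of the shut fingers; the grasp point (between the pads) lies 19 mm behind it (ctrl.hold_point_z is the distance from the TCP to the grasp point, in m); z points along the fingers, y is the line along which they close (so a half turn about z gives the same grasp; the last joint's range is limited). The gripper opens to 88 mm and grips with 3 to 60 N. Pads are 19 mm wide; open, the fingers measure 130 mm over their backs; the gripper's body (78 mm by 193 mm) begins 47 mm behind the grasp point.
Start: joints at [91.736, 20.546, 0.682, 0, -70.136, -16.507], TCP at [0.172, 0.653, 0.227] pointing down, gripper open.
Joint ranges: [-176.03, 176.03], [-82.01, 121.73], [-58.28, 71.71], [-173.87, 95.51], [-174.79, -0.11], [-173.66, 173.66]. Speed limits (degrees/s): [136.94, 136.94, 172.46, 180, 180, 180].

### API

Orientations are given as [roll, pitch, yaw] about the fixed x, y, z axes, in that order (R = Rz(yaw) Ry(pitch) Rx(roll)).
In Python, from plant import ctrl gives the robot as it stands.
- The arm moves only by the tool apply_moves, never from a script. Its argument "deltas" is a list of rows, each an object with "fingers": the finger opening in mm, from 0 to 87.6; "delta_pos": the shift along the tool's x, y, z in mm, a list of three; "angular": the turn, a rotation vector about the tool's x, y, z in degrees, a list of three. A call has 1 to 10 rows; each row is the pose to reach, as a shift and turn from the pose commanded when the call began, along the tool's axes at that moment; what a row does not reach only later rows make up. A row lasts 1/10 s, in which the tool goes at most 50 mm and 8.59 degrees, less where a joint would pass 70% of its speed; a pose out of reach is approached as far as the arm can. A call with a gripper value outside its range is refused whole. The fingers move at their own pace and stop on an object; the grip force is fixed at half the most. Time passes only in rows, so rows that repeat a pose let the fingers close. It gives the time, the measured TCP pose, the force, the opening and the grip force at its end, in the units of the state.
- ctrl.get_obs(): the state, without advancing time (a new reading comes with each control period).
- ctrl.snapshot(name): name is "side" or "top"; returns the picture (420x560x3 uint8, red, green, blue); there is no depth.
- ctrl.camera_params(name): a dict with "fx", "fy", "cx", "cy" (pixels), "cam_to_world" (4x4, takes a point from camera to world coordinates). Camera axes: x right, y up, looking along -z (the intrinsics and any distortion apply to the point x, -y, -z); pixel columns grow to the right and rows downward; lengths in m; the calibration is good to about 2 mm. A picture is of the moment at which its call begins. camera_params takes no time and is no camera call.
- ctrl.close_job(): hands the job in; it is judged then, once.
The state is a dict: "clock": time; "joint_pos": joint angles; "qvel": joint speeds; "tau": joint torques, N m; "tool_pos": TCP position; "orientation": TCP orientation; "force": force on the tool from outside, world axes, zero at the start; "moment": the same for the moment, N m; "opening": finger opening in m; "gripper_force": force on a finger pad.
Only numpy, scipy, OpenCV 4.12 (cv2) and the standard library are available. Lean on these libraries where they do the work, as an engineer would, in place of code of your own. Each camera call takes 0.05 s, during which the arm holds its last target. There are 200 camera calls.

### The job

The round subframe bush lies on the sloping runway and would roll down it but for the sliding fork stop. Set the steel wedge chock on the runway between the two arms of the stop, thin edge up the slope and square to the runway, and push it snugly against the middle of the bush's low side. Then draw the stop fully back down the slope by its knob, so that the chock alone holds the bush where it lies, and let go.

Things in the scene. Friction and masses are not known exactly. Their poses are not given: they have to be found in the camera images.
- chock: Dark steel wedge chock, 40 mm wide (x), 72 mm long (y), 0.5 kg, loose on the table. Origin on its underside. Toe edge (3 mm high) at y = -37; its face climbs at 40 degrees to the heel top (z = 34, y = 0 to +35). On the heel an upright grip lug, 18 mm thick in x, y = +3 to +33, z = 34 to 76: grip it across x. Snug against the bush, the bush's axis is at y = -52, z = 32 in this frame.
- bush: Round subframe bush: bright sleeve, 64 mm diameter, 120 mm long, black rubber core, 0.9 kg, lying across the runway on its middle line and free to roll. Origin on its axis at mid-length; its x is the axis, parallel to the runway's x (y and z turn as it rolls). It rests against the stop.
- runway: Grey fixed runway, 150 mm wide (x), 350 mm long (y); its bright track slopes 8 degrees down towards +y. Origin on the table under its middle, z up; the track is 40 mm high at y = 0, 65 mm at the high end, 15 mm at the low end. Side rails 14 mm and end lip 10 mm above the track. The bush's axis starts at y = -55.
- stop_knob (a point): Centre of the black upright knob (22 mm diameter, 58 mm above the track, 14 mm below its top) of the dark fork stop. Its y points down the track. The stop slides 60 mm down the slope to its end, stiffly (4 N), and stays put. Closed, the knob is at runway y = +102. Its two arms (12 mm high, 90 mm apart inside, ending in 37 mm posts at the bush) run up the slope from a crossbar under the knob.

How it is judged (in metres and radians):
On the way:
1. the chock stands on the runway against the bush's low side while the stop is still closed (y of bush in the frame of chock between -0.07 and -0.04 m and x of bush in the frame of chock between -0.03 and 0.03 m and z of bush in the frame of chock between 0.022 and 0.044 m and angle between the y axis of chock and the y axis of runway, either way round below 0.35 rad and y of chock in the frame of runway above -0.035 m and y of stop_knob in the frame of runway below 0.114 m), for 0.2 s.
At the end, for the whole second after the job is handed in: The stop is drawn back at least 45 of its 60 mm; the chock stands on the runway on the bush's low side, toe towards it, touching it, within 30 mm of its middle and square to the runway within about 18 degrees; the bush is at rest within 25 mm of where it lay at the start (y of bush in the frame of chock between -0.07 and -0.04 m and x of bush in the frame of chock between -0.03 and 0.03 m and z of bush in the frame of chock between 0.022 and 0.044 m and angle between the y axis of chock and the y axis of runway, either way round below 0.35 rad and y of chock in the frame of runway above -0.035 m and angle between chock's own z axis and vertical below 0.25 rad and contact force between chock and bush above 0.05 N and y of stop_knob in the frame of runway above 0.146 m and distance of bush from where it was at the start of the episode below 0.025 m and linear speed of each of bush, chock below 0.01 m/s).
It fails at once if the bush is let roll, knocked or lifted more than 35 mm from its place (distance of bush from where it was at the start of the episode above 0.035 m).
It also fails if it takes over 50 s, if anything falls off the work surface, if the arm or the gripper's body presses on something with over 40 N, if the wrist force passes 120 N, or if a joint passes its speed limit or range.

## Working session

There is one attempt and no reset: what is moved stays moved. The work goes in short steps, Python scripts to look and compute and a tool call to move; the robot and the scene stay as the last step left them, time stands still between calls to the robot, and variables do not carry over. Pictures are saved under pics/ and viewed, at most 10 in all, crops included, and the job is handed in when it is done.

Besides the shell and the picture viewer there is one more tool, called as name(argument=value, ...) on one line, values as JSON. apply_moves: Moves the arm, as the interface text tells. Its arguments: {"type":"object","properties":{"deltas":{"type":"array"}},"required":["deltas"]}

```bash
mkdir -p pics; cat > h.py <<'E'
import numpy as np, cv2
from plant import ctrl
def snap(n,f):
    im=ctrl.snapshot(n); cv2.imwrite('pics/'+f,im[:,:,::-1]); return im
def ray(n,u,v):
    p=ctrl.camera_params(n); M=np.array(p['cam_to_world'])
    d=M[:3,:3]@np.array([(u-p['cx'])/p['fx'],-(v-p['cy'])/p['fy'],-1.]); return M[:3,3],d
def onz(n,u,v,z):
    o,d=ray(n,u,v); return o+d*(z-o[2])/d[2]
def proj(n,P):
    p=ctrl.camera_params(n); M=np.array(p['cam_to_world']); q=M[:3,:3].T@(np.array(P)-M[:3,3])
    return p['cx']+p['fx']*q[0]/-q[2], p['cy']+p['fy']*-q[1]/-q[2]
def tri(a,b):
    (o,d),(p,e)=ray(*a),ray(*b); d=d/np.linalg.norm(d);e=e/np.linalg.norm(e)
    s=np.linalg.lstsq(np.c_[d,-e],p-o,rcond=None)[0]; A,B=o+d*s[0],p+e*s[1]
    return (A+B)/2,np.linalg.norm(A-B)
E
python3 - <<'E'
from h import *
np.set_printoptions(precision=3,suppress=True)
snap('top','t0.png');snap('side','s0.png')
for n in('top','side'):print(ctrl.camera_params(n))
print(ctrl.get_obs())
E
```

```text
{'fx': 493.1684443091346, 'fy': 493.1684443091346, 'cx': 276.4110490263573, 'cy': 210.33609992943403, 'cam_to_world': array([[ 0.002,  0.998, -0.07 ,  0.476],
       [-1.   ,  0.004,  0.029,  0.016],
       [ 0.029,  0.07 ,  0.997,  0.974],
       [ 0.   ,  0.   ,  0.   ,  1.   ]])}
{'fx': 398.48601045524964, 'fy': 398.48601045524964, 'cx': 283.0870872516888, 'cy': 205.52836115597603, 'cam_to_world': array([[ 0.724,  0.499, -0.476,  0.133],
       [-0.689,  0.542, -0.481, -0.423],
       [ 0.018,  0.677,  0.736,  0.716],
       [ 0.   ,  0.   ,  0.   ,  1.   ]])}
{'clock': 0.1, 'joint_pos': array([ 91.737,  20.587,   0.64 ,  -0.017, -70.133, -16.509]), 'qvel': array([-0.069,  0.01 ,  0.154,  0.027,  0.09 , -0.013]), 'tau': array([ -0.001, -58.417,  29.375,   7.015,   0.01 ,  -0.   ]), 'tool_pos': array([0.172, 0.652, 0.226]), 'orientation': array([179.918,  -0.007, -14.778]), 'force': array([ 0.554,  0.056, -0.218]), 'moment': array([-0.02 ,  0.01 , -0.004]), 'gripper_force': 0.0, 'opening': 0.08746967874199726}
```

View pics/t0.png

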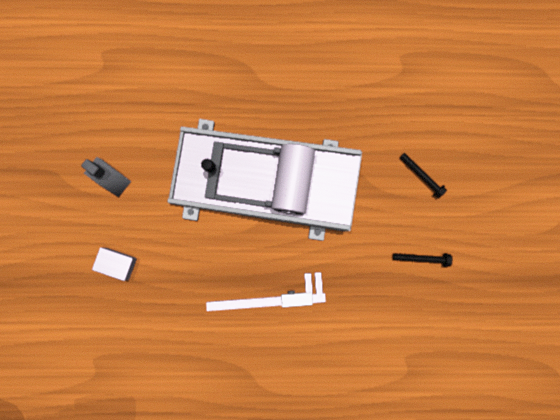

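View pics/s0.png

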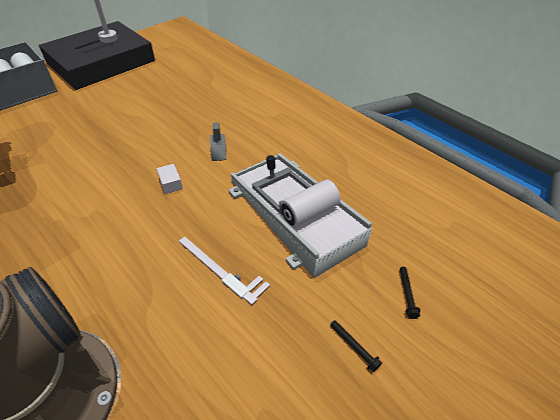

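The top view shows the chock at about (105,177) with its lug at upper left and toe at lower right. The runway centre is near (265,178), the knob at (208,165) and the bush at (293,180), so the slope runs down to image left (world +y).

```bash
python3 - <<'E'
from h import *
np.set_printoptions(precision=4,suppress=True)
T=cv2.imread('pics/t0.png');S=cv2.imread('pics/s0.png')
def comps(I,name,x0,y0,x1,y1,f):
    hsv=cv2.cvtColor(I,cv2.COLOR_BGR2HSV).astype(int); m=f(hsv).astype(np.uint8)
    k=np.zeros_like(m);k[y0:y1,x0:x1]=m[y0:y1,x0:x1]
    cs,_=cv2.findContours(k,cv2.RETR_EXTERNAL,cv2.CHAIN_APPROX_NONE)
    c=max(cs,key=cv2.contourArea); print(name,cv2.contourArea(c),cv2.minAreaRect(c),cv2.approxPolyDP(c,2.5,True)[:,0].tolist()); return c
c=comps(T,'chock',70,140,145,210,lambda h:h[...,1]<120)
c=comps(T,'runway',150,100,380,250,lambda h:h[...,1]<70)
c=comps(T,'knob',198,152,216,176,lambda h:h[...,2]<45)
c=comps(S,'knobS',262,150,280,176,lambda h:h[...,2]<50)
c=comps(S,'chockS',200,115,235,170,lambda h:h[...,1]<90)
a=cv2.resize(T[115:245,70:370],None,fx=2.6,fy=2.6,interpolation=cv2.INTER_CUBIC)
b=cv2.resize(S[115:285,200:380],None,fx=1.5,fy=1.5,interpolation=cv2.INTER_CUBIC)
c=cv2.resize(S[115:170,195:245],None,fx=4.5,fy=4.5,interpolation=cv2.INTER_CUBIC)
o=np.zeros((600,780,3),np.uint8);o[:338]=a[:,:780];o[340:340+b.shape[0],:b.shape[1]]=b;o[340:340+c.shape[0],300:300+c.shape[1]]=c
cv2.imwrite('pics/c1.png',o)
E
```

```text
chock 917.0 ((104.33513641357422, 174.78919982910156), (49.994598388671875, 21.90939712524414), 36.02737045288086) [[86, 159], [81, 165], [86, 170], [84, 173], [116, 195], [130, 182], [96, 157], [92, 162]]
runway 15080.5 ((264.5157775878906, 180.15298461914062), (184.80056762695312, 100.97467041015625), 9.23555850982666) [[180, 128], [168, 202], [183, 205], [184, 218], [196, 220], [200, 207], [309, 225], [309, 238], [321, 240], [326, 227], [350, 229], [360, 150], [341, 148], [337, 141], [326, 139], [318, 145], [218, 132], [212, 129], [213, 121], [199, 119], [196, 129]]
knob 123.5 ((209.25003051757812, 166.25001525878906), (16.26345443725586, 9.899494171142578), 45.0) [[204, 160], [202, 166], [214, 173], [215, 165]]
knobS 93.0 ((271.0, 165.5), (19.0, 8.0), 90.0) [[268, 156], [267, 166], [271, 175], [275, 159]]
chockS 409.5 ((217.24620056152344, 141.44668579101562), (37.404701232910156, 15.389362335205078), 85.91438293457031) [[213, 123], [211, 157], [220, 160], [226, 156], [224, 134], [219, 133], [218, 123]]
```

View pics/c1.png

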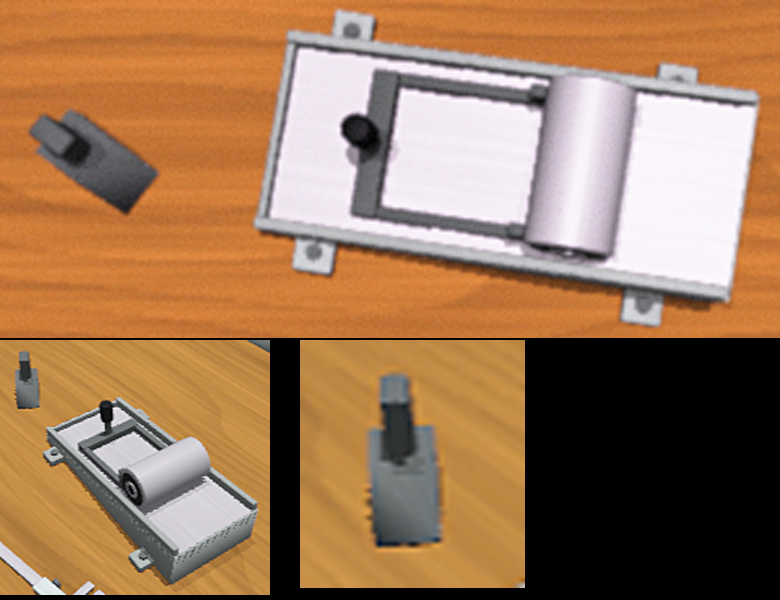

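The crop shows the chock's toe corners at (130,182)/(116,195) in the top image and the lug top near (89,167). The outer runway corners are readable as well.

```bash
python3 - <<'E'
from h import *
np.set_printoptions(precision=4,suppress=True)
f=lambda x,y:(70+x/2.6,115+y/2.6)
L1=onz('top',*f(290,34),.029);L2=onz('top',*f(258,228),.029);H1=onz('top',*f(757,95),.079);H2=onz('top',*f(728,299),.079)
print(L1,L2,H1,H2,'w',np.linalg.norm(L1-L2),np.linalg.norm(H1-H2),'len',np.linalg.norm((L1+L2-H1-H2)[:2])/2)
c=(L1+L2+H1+H2)/4; d=(L1+L2-H1-H2)[:2]; ang=np.degrees(np.arctan2(d[1],d[0]));w=(L1+H1-L2-H2)[:2]
print('runway c',c,'y dir',ang,'x dir+-',np.degrees(np.arctan2(w[1],w[0])))
y=d/np.linalg.norm(d)
# bush ends: outline edges in crop, axis height ~48+... 
zb=.040+.055*np.tan(np.radians(8))+.032/np.cos(np.radians(8)); 
for p in [(556,78),(634,85),(528,247),(610,258)]:
    P=onz('top',*f(*p),zb); print('bush corner',P, 'along y',(P[:2]-c[:2])@y,'across',(P[:2]-c[:2])@np.array([y[1],-y[0]]))
P,e=tri(('top',*f(360,131)),('side',271,161)); print('knob top-ish tri',P,e,'run y',(P[:2]-c[:2])@y)
A=onz('top',130.3,182.5,.003);B=onz('top',116.5,195.5,.003);t=(A+B)/2
print('toe',A,B,np.linalg.norm(A-B))
# lug top corners (crop)
l=[onz('top',*f(*p),.076) for p in [(30,130),(42,113),(78,138),(66,153)]]
lt=np.mean(l,0);print('lug',l,lt, 'expect .018x.030')
v=(lt-t)[:2];print('dist toe-lug (expect .055)',np.linalg.norm(v),'yaw',np.degrees(np.arctan2(v[1],v[0])))
print(tri(('top',*f(54,133)),('side',215.5,125)))
E1=onz('top',*f(157,175),.003);E2=onz('top',*f(126,212),.003);F=onz('top',*f(70,110),.034)
print(E1,E2,F)
# side of chock edge yaw: heel top corner F -> toe corner, same side
v=(F-E1)[:2];print('edge yaw',np.degrees(np.arctan2(v[1],v[0])),np.linalg.norm(v))
P=lambda p,z:onz('side',195+p[0]/4.5,115+p[1]/4.5,z)
print('side toe',P((77,205),.003),P((140,203),.003), 'lug top',P((95,45),.076))
E
```

```text
[0.7011 0.1725 0.029 ] [0.5563 0.1937 0.029 ] [ 0.6482 -0.1661  0.079 ] [ 0.5035 -0.1441  0.079 ] w 0.14641058072503157 0.1464140753338983 len 0.342262744157766
runway c [0.6023 0.014  0.054 ] y dir 81.11732892587023 x dir+- -8.47163591608545
bush corner [ 0.6591 -0.0233  0.08  ] along y -0.028028089928575244 across 0.061900711588175346
bush corner [ 0.6545 -0.0785  0.08  ] along y -0.08327723915370429 across 0.06590324508683279
bush corner [ 0.5394 -0.0037  0.08  ] along y -0.02724227286378132 across -0.0593802443000792
bush corner [ 0.5319 -0.0612  0.08  ] along y -0.08513901178211918 across -0.05791869530351259
knob top-ish tri [0.6194 0.1137 0.0858] 0.00028282028294821985 run y 0.10110908193115486
toe [0.598  0.2753 0.003 ] [0.5722 0.3015 0.003 ] 0.03679690325462688
lug [array([0.6203, 0.3444, 0.076 ]), array([0.6324, 0.3364, 0.076 ]), array([0.6149, 0.311 , 0.076 ]), array([0.6043, 0.319 , 0.076 ])] [0.6179 0.3277 0.076 ] expect .018x.030
dist toe-lug (expect .055) 0.05124446130967594 yaw 50.115004985596265
(array([0.6172, 0.3288, 0.0754]), np.float64(0.002987245676696653))
[0.5984 0.2751 0.003 ] [0.5702 0.2977 0.003 ] [0.642  0.3312 0.034 ]
edge yaw 52.07168154993936 0.07105384130592196
side toe [0.5671 0.2927 0.003 ] [0.596  0.2687 0.003 ] lug top [0.6168 0.3281 0.076 ]
```

```bash
cat >> h.py <<'E'
from scipy.spatial.transform import Rotation as Ro
np.set_printoptions(precision=4,suppress=True)
C=np.array([.602,.014,0.]); YW=81.3
def runR(tilt=8): # tool pointing into the track, tool x up the slope (-y runway)
    return Ro.from_euler('z',YW-90,degrees=True)*Ro.from_euler('x',-tilt,degrees=True)*Ro.from_euler('xyz',[180,0,-90],degrees=True)
def run2w(x,y,z): return C+Ro.from_euler('z',YW-90,degrees=True).apply([x,y,z])
def go(grasp,R):
    o=ctrl.get_obs(); R0=Ro.from_euler('xyz',o['orientation'],degrees=True)
    tcp=np.array(grasp)+R.apply([0,0,ctrl.hold_point_z])
    print('dpos mm',R0.inv().apply(tcp-o['tool_pos'])*1e3,'rot',(R0.inv()*R).as_rotvec(degrees=True),'F',o['force'])
E
python3 - <<'E'
from h import *
R=Ro.from_euler('xyz',[180,0,-128],degrees=True)
go([.6175,.328,.20],R); print(runR().as_euler('xyz',degrees=True),runR(0).as_matrix())
E
```

```text
dpos mm [513.4739 199.8643  44.8773] rot [  0.0462  -0.0854 113.2223] F [ 0.5543  0.0557 -0.2185]
[180.   -8.  -98.7] [[-0.1513 -0.9885 -0.    ]
 [-0.9885  0.1513  0.    ]
 [ 0.      0.     -1.    ]]
```

apply_moves(deltas=[{"fingers":60,"delta_pos":[513,200,45],"angular":[0,0,113]},{"fingers":60,"delta_pos":[513,200,45],"angular":[0,0,113]},{"fingers":60,"delta_pos":[513,200,45],"angular":[0,0,113]},{"fingers":60,"delta_pos":[513,200,45],"angular":[0,0,113]},{"fingers":60,"delta_pos":[513,200,45],"angular":[0,0,113]},{"fingers":60,"delta_pos":[513,200,45],"angular":[0,0,113]},{"fingers":60,"delta_pos":[513,200,45],"angular":[0,0,113]},{"fingers":60,"delta_pos":[513,200,45],"angular":[0,0,113]},{"fingers":60,"delta_pos":[513,200,45],"angular":[0,0,113]},{"fingers":60,"delta_pos":[513,200,45],"angular":[0,0,113]}])

```text
clock: 1.1
tool_pos: [0.5762, 0.3578, 0.1854]
orientation: [180.0, -0.0, -101.1]
force: [0.3, 1.3, 0.5]
opening: 0.0597
gripper_force: 0.0
```

```bash
python3 - <<'E'
from h import *
go([.6175,.328,.12],Ro.from_euler('xyz',[180,0,-128],degrees=True))
print(ctrl.get_obs()['clock'],ctrl.get_obs()['tool_pos'])
E
```

```text
dpos mm [ 21.2406 -46.3061  84.1436] rot [ 0.0169 -0.0255 26.9415] F [0.2546 1.2593 0.4514]
1.1 [0.5762 0.3578 0.1854]
```

apply_moves(deltas=[{"fingers":60,"delta_pos":[21,-46,84],"angular":[0,0,27]},{"fingers":60,"delta_pos":[21,-46,84],"angular":[0,0,27]},{"fingers":60,"delta_pos":[21,-46,84],"angular":[0,0,27]},{"fingers":60,"delta_pos":[21,-46,84],"angular":[0,0,27]},{"fingers":60,"delta_pos":[21,-46,84],"angular":[0,0,27]}])

```text
clock: 1.6
tool_pos: [0.6165, 0.3304, 0.1022]
orientation: [-180.0, 0.0, -127.5]
force: [0.0, 0.1, -0.0]
opening: 0.0598
gripper_force: 0.0
```

```bash
python3 - <<'E'
from h import *
T=snap('top','t1.png');S=snap('side','s1.png')
go([.6175,.328,.06],Ro.from_euler('xyz',[180,0,-128],degrees=True))
a=cv2.resize(T[110:230,40:160],None,fx=3,fy=3,interpolation=cv2.INTER_CUBIC)
b=cv2.resize(S[70:190,160:280],None,fx=3.3,fy=3.3,interpolation=cv2.INTER_CUBIC)
o=np.zeros((396,760,3),np.uint8);o[:360,:360]=a;o[:,362:362+396]=b
cv2.imwrite('pics/c2.png',o[:,:,::-1])
E
```

```text
dpos mm [ 1.8808 -2.7105 61.948 ] rot [-0.0271  0.1176  0.5312] F [-0.0192 -0.1155 -0.6855]
```

View pics/c2.png

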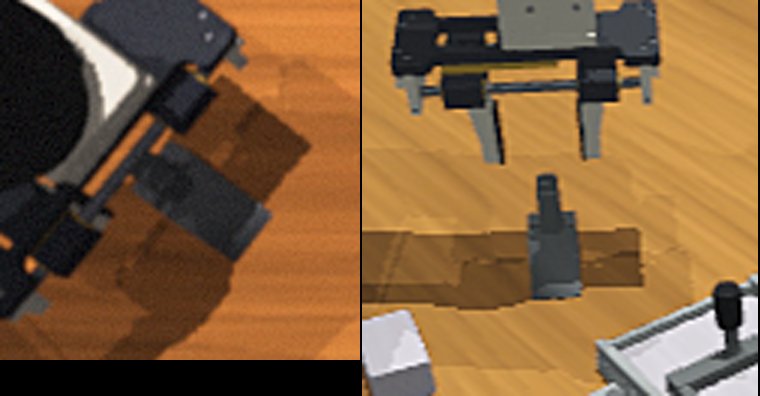

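The lug sits centred between the fingers in the side view (finger tips at x≈497 and 590, lug at 546), and the yaw agrees. I'll descend and grip.

apply_moves(deltas=[{"fingers":60,"delta_pos":[2,-2.5,30],"angular":[0,0,0.5]},{"fingers":60,"delta_pos":[2,-2.5,62],"angular":[0,0,0.5]},{"fingers":60,"delta_pos":[2,-2.5,62],"angular":[0,0,0.5]},{"fingers":60,"delta_pos":[2,-2.5,62],"angular":[0,0,0.5]},{"fingers":10,"delta_pos":[2,-2.5,62],"angular":[0,0,0.5]},{"fingers":10,"delta_pos":[2,-2.5,62],"angular":[0,0,0.5]},{"fingers":10,"delta_pos":[2,-2.5,62],"angular":[0,0,0.5]},{"fingers":10,"delta_pos":[2,-2.5,62],"angular":[0,0,0.5]},{"fingers":10,"delta_pos":[2,-2.5,62],"angular":[0,0,0.5]},{"fingers":10,"delta_pos":[2,-2.5,62],"angular":[0,0,0.5]}])

```text
clock: 2.7
tool_pos: [0.6169, 0.3272, 0.04]
orientation: [180.0, 0.0, -128.2]
force: [-1.3, 0.7, -4.6]
opening: 0.0179
gripper_force: 30.4
```

apply_moves(deltas=[{"fingers":10,"delta_pos":[0,0,0],"angular":[0,0,0]},{"fingers":10,"delta_pos":[0,0,-40],"angular":[0,0,0]},{"fingers":10,"delta_pos":[0,0,-80],"angular":[0,0,0]},{"fingers":10,"delta_pos":[0,0,-120],"angular":[0,0,0]},{"fingers":10,"delta_pos":[0,0,-150],"angular":[0,0,0]},{"fingers":10,"delta_pos":[0,0,-150],"angular":[0,0,0]}])

```text
clock: 3.3
tool_pos: [0.6189, 0.328, 0.1949]
orientation: [-179.9, 0.4, -128.2]
force: [0.1, 0.5, -3.5]
opening: 0.0179
gripper_force: 30.0
```

```bash
python3 - <<'E'
from h import *
# placing: grasp point in chock frame y=18,z=60 ; waypoint 10 mm down-slope, 60 above
c8,s8=np.cos(np.radians(8)),np.sin(np.radians(8))
yy=-.008+.012; zz=.040-yy*np.tan(np.radians(8))
g=np.array([0,yy+.018*c8+.060*s8, zz-.018*s8+.060*c8])
print(g,run2w(*g),ctrl.get_obs())
go(run2w(*g)+[0,0,.08],runR())
S=snap('side','s2.png')
cv2.imwrite('pics/c3.png',cv2.resize(S[60:190,160:300],None,fx=3.5,fy=3.5,interpolation=cv2.INTER_CUBIC)[:,:,::-1])
E
```

```text
[0.     0.0302 0.0963] [0.6066 0.0438 0.0963] {'clock': 3.3, 'joint_pos': array([ 43.8555,  23.7327,   1.3092,   0.0794, -67.1633, -82.0789]), 'qvel': array([-0.0684,  2.5584, -4.3405, -1.7492,  3.3482, -0.0668]), 'tau': array([  0.0008, -62.8113,  29.4866,   7.157 ,  -1.1025,  -0.0073]), 'tool_pos': array([0.6189, 0.328 , 0.1949]), 'orientation': array([-179.8703,    0.3991, -128.1924]), 'force': array([ 0.062 ,  0.4876, -3.4714]), 'moment': array([ 0.1634, -0.1734,  0.0012]), 'gripper_force': 29.988588094711304, 'opening': 0.017913645739861286}
dpos mm [ 233.4669 -167.2212   35.9204] rot [  1.8299   8.1793 -29.4625] F [ 0.062   0.4876 -3.4714]
```

View pics/c3.png

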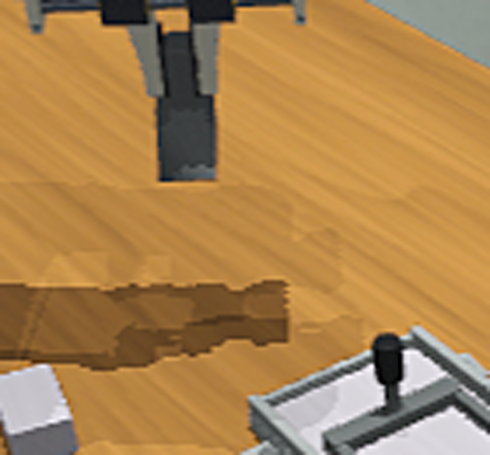

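The chock hangs upright and is held by its lug. I'll carry it above the runway with extra height over the knob.

apply_moves(deltas=[{"fingers":10,"delta_pos":[233,-167,0],"angular":[1.8,8.2,-29.5]},{"fingers":10,"delta_pos":[233,-167,0],"angular":[1.8,8.2,-29.5]},{"fingers":10,"delta_pos":[233,-167,0],"angular":[1.8,8.2,-29.5]},{"fingers":10,"delta_pos":[233,-167,0],"angular":[1.8,8.2,-29.5]},{"fingers":10,"delta_pos":[233,-167,0],"angular":[1.8,8.2,-29.5]},{"fingers":10,"delta_pos":[233,-167,0],"angular":[1.8,8.2,-29.5]},{"fingers":10,"delta_pos":[233,-167,0],"angular":[1.8,8.2,-29.5]},{"fingers":10,"delta_pos":[233,-167,30],"angular":[1.8,8.2,-29.5]},{"fingers":10,"delta_pos":[233,-167,36],"angular":[1.8,8.2,-29.5]},{"fingers":10,"delta_pos":[233,-167,36],"angular":[1.8,8.2,-29.5]}])

```text
clock: 4.35
tool_pos: [0.6024, 0.0402, 0.1514]
orientation: [179.4, -8.4, -98.6]
force: [0.1, 0.2, -3.2]
opening: 0.018
gripper_force: 30.0
```

```bash
python3 - <<'E'
from h import *
T=snap('top','t3.png');S=snap('side','s3.png')
g=[0,.0302,.0963]
go(run2w(*g)+[0,0,.02],runR())
a=cv2.resize(T[90:250,150:370],None,fx=1.8,fy=1.8,interpolation=cv2.INTER_CUBIC)
b=cv2.resize(S[100:280,210:390],None,fx=2.2,fy=2.2,interpolation=cv2.INTER_CUBIC)
o=np.zeros((400,800,3),np.uint8);o[:a.shape[0],:396]=a;o[:396,400:796]=b
cv2.imwrite('pics/c4.png',o[:,:,::-1])
E
```

```text
dpos mm [-8.7491 -2.3508 55.3383] rot [ 0.3729 -0.3437  0.1136] F [-0.8527 -0.0295 -4.3242]
```

View pics/c4.png

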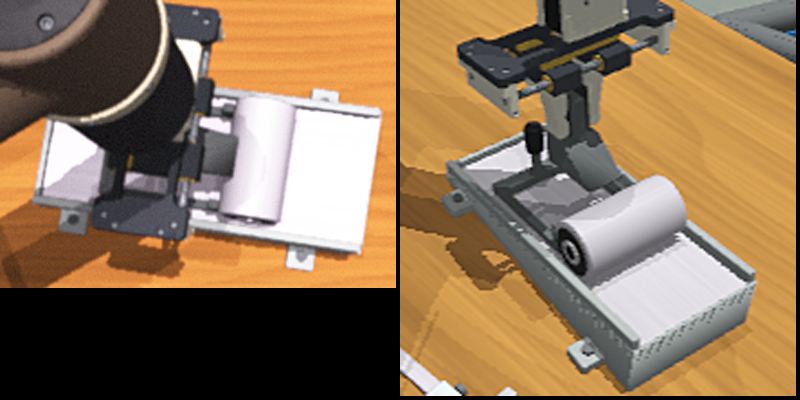

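apply_moves(deltas=[{"fingers":10,"delta_pos":[-22,-2.4,0],"angular":[0.4,-0.3,0.1]},{"fingers":10,"delta_pos":[-22,-2.4,20],"angular":[0.4,-0.3,0.1]},{"fingers":10,"delta_pos":[-22,-2.4,40],"angular":[0.4,-0.3,0.1]},{"fingers":10,"delta_pos":[-22,-2.4,55],"angular":[0.4,-0.3,0.1]},{"fingers":10,"delta_pos":[-22,-2.4,62],"angular":[0.4,-0.3,0.1]},{"fingers":10,"delta_pos":[-22,-2.4,62],"angular":[0.4,-0.3,0.1]},{"fingers":10,"delta_pos":[-22,-2.4,62],"angular":[0.4,-0.3,0.1]},{"fingers":10,"delta_pos":[-22,-2.4,62],"angular":[0.4,-0.3,0.1]}])

```text
clock: 5.25
tool_pos: [0.6088, 0.0535, 0.0904]
orientation: [-179.8, -7.9, -98.7]
force: [0.2, 0.2, -4.6]
opening: 0.0178
gripper_force: 30.0
```

```bash
python3 - <<'E'
from h import *
S=snap('side','s4.png')
g=[0,.0302,.0963]
go(run2w(*g),runR())
print(ctrl.get_obs()['tool_pos'],ctrl.get_obs()['orientation'])
cv2.imwrite('pics/c5.png',cv2.resize(S[120:260,220:370],None,fx=4,fy=4,interpolation=cv2.INTER_CUBIC)[:,:,::-1])
E
```

```text
dpos mm [10.5153  0.6737 14.2521] rot [-0.1527  0.058  -0.0343] F [-0.477  -0.147  -3.2353]
[0.6087 0.0534 0.0903] [-179.8425   -7.9419  -98.7345]
```

View pics/c5.png

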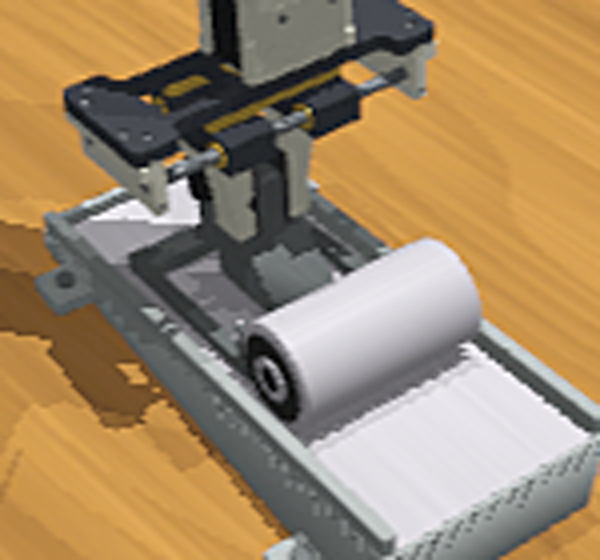

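The chock hangs between the arms, clear of the bush. I'll lower it in small steps, watching the force.

apply_moves(deltas=[{"fingers":10,"delta_pos":[0,0.6,6],"angular":[0,0,0]},{"fingers":10,"delta_pos":[0,0.6,11],"angular":[0,0,0]},{"fingers":10,"delta_pos":[0,0.6,11],"angular":[0,0,0]},{"fingers":10,"delta_pos":[0,0.6,11],"angular":[0,0,0]}])

```text
clock: 5.7
tool_pos: [0.607, 0.0514, 0.0781]
orientation: [-180.0, -8.0, -98.7]
force: [0.4, 0.5, -4.4]
opening: 0.0179
gripper_force: 30.0
```

apply_moves(deltas=[{"fingers":10,"delta_pos":[0,0,1.5],"angular":[0,0,0]},{"fingers":10,"delta_pos":[0,0,1.5],"angular":[0,0,0]}])

```text
clock: 5.9
tool_pos: [0.6071, 0.0513, 0.0768]
orientation: [-179.9, -8.0, -98.7]
force: [-0.7, -0.5, -3.5]
opening: 0.0178
gripper_force: 30.0
```

apply_moves(deltas=[{"fingers":10,"delta_pos":[0,0,1],"angular":[0,0,0]},{"fingers":10,"delta_pos":[0,0,1],"angular":[0,0,0]}])

```text
clock: 6.1
tool_pos: [0.607, 0.0512, 0.0758]
orientation: [-179.9, -8.0, -98.7]
force: [0.1, 0.1, -3.9]
opening: 0.0179
gripper_force: 30.0
```

apply_moves(deltas=[{"fingers":10,"delta_pos":[0,0,1],"angular":[0,0,0]},{"fingers":10,"delta_pos":[0,0,1],"angular":[0,0,0]}])

```text
clock: 6.3
tool_pos: [0.6073, 0.0512, 0.0753]
orientation: [-179.9, -8.0, -98.7]
force: [-0.6, 0.4, -1.1]
opening: 0.018
gripper_force: 30.0
```

apply_moves(deltas=[{"fingers":10,"delta_pos":[6,0,0],"angular":[0,0,0]},{"fingers":10,"delta_pos":[12,0,0],"angular":[0,0,0]},{"fingers":10,"delta_pos":[17,0,0],"angular":[0,0,0]},{"fingers":10,"delta_pos":[17,0,0],"angular":[0,0,0]},{"fingers":10,"delta_pos":[17,0,0],"angular":[0,0,0]}])

```text
clock: 6.8
tool_pos: [0.6047, 0.0337, 0.0777]
orientation: [-179.9, -8.0, -98.8]
force: [0.9, -2.1, 1.3]
opening: 0.018
gripper_force: 30.0
```

apply_moves(deltas=[{"fingers":10,"delta_pos":[2,0,0],"angular":[0,0,0]},{"fingers":10,"delta_pos":[2,0,0],"angular":[0,0,0]}])

```text
clock: 7.0
tool_pos: [0.6047, 0.0327, 0.0779]
orientation: [-179.9, -8.0, -98.7]
force: [1.3, 2.0, 3.2]
opening: 0.0179
gripper_force: 30.0
```

apply_moves(deltas=[{"fingers":10,"delta_pos":[1,0,0],"angular":[0,0,0]},{"fingers":10,"delta_pos":[1,0,0],"angular":[0,0,0]}])

```text
clock: 7.2
tool_pos: [0.6046, 0.032, 0.078]
orientation: [-179.9, -7.9, -98.7]
force: [1.9, 4.1, 3.8]
opening: 0.0177
gripper_force: 30.0
```

apply_moves(deltas=[{"fingers":10,"delta_pos":[1,0,0],"angular":[0,0,0]},{"fingers":10,"delta_pos":[1,0,0],"angular":[0,0,0]}])

```text
clock: 7.4
tool_pos: [0.6045, 0.031, 0.0782]
orientation: [-179.9, -8.0, -98.7]
force: [1.6, 4.7, 4.1]
opening: 0.0176
gripper_force: 30.0
```

```bash
python3 - <<'E'
from h import *
S=snap('side','s5.png');T=snap('top','t5.png')
T0=cv2.imread('pics/t0.png')[:,:,::-1]
# bush right (uphill) edge vs start: horizontal profile
for I in(T0,T):
    print([ (r,int(np.argmin(np.diff(I[r,295:345].astype(int).sum(1)))+295), I[r,300:325:2].sum(1).tolist()) for r in (180,200)])
a=cv2.resize(S[140:240,230:350],None,fx=3.3,fy=3.3,interpolation=cv2.INTER_CUBIC)
b=cv2.resize(T[130:230,240:340],None,fx=3.3,fy=3.3,interpolation=cv2.INTER_CUBIC)
cv2.imwrite('pics/c6.png',np.hstack([a,b])[:,:,::-1])
S0=cv2.imread('pics/s0.png')
d=cv2.absdiff(S0[:,:,::-1],S).sum(2); print('diff on bush end in side view',d[195:225,278:300].mean())
E
```

```text
[(180, 307, [662, 644, 618, 567, 464, 478, 709, 748, 747, 746, 745, 745, 745]), (200, 305, [612, 570, 512, 399, 645, 747, 746, 746, 748, 745, 747, 747, 745])]
[(180, 308, [748, 741, 726, 702, 629, 638, 765, 765, 765, 765, 765, 765, 765]), (200, 305, [733, 712, 661, 551, 753, 765, 765, 765, 765, 765, 765, 765, 765])]
diff on bush end in side view 69.47727272727273
```

View pics/c6.png

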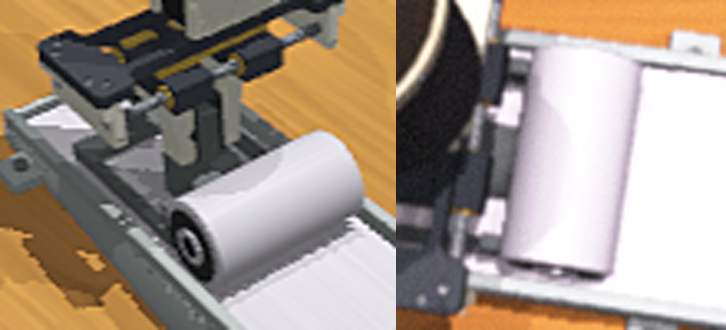

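The bush hasn't visibly moved and the chock is at or nearly touching it. I'll go a little further to be snug.

apply_moves(deltas=[{"fingers":10,"delta_pos":[1,0,0],"angular":[0,0,0]},{"fingers":10,"delta_pos":[1,0,0],"angular":[0,0,0]}])

```text
clock: 7.7
tool_pos: [0.6043, 0.0299, 0.0783]
orientation: [-179.9, -8.0, -98.7]
force: [1.6, 4.8, 4.5]
opening: 0.0181
gripper_force: 30.0
```

apply_moves(deltas=[{"fingers":10,"delta_pos":[1,0,0],"angular":[0,0,0]},{"fingers":10,"delta_pos":[1,0,0],"angular":[0,0,0]}])

```text
clock: 7.9
tool_pos: [0.6041, 0.0289, 0.0785]
orientation: [-179.9, -8.0, -98.7]
force: [1.9, 4.6, 5.1]
opening: 0.0177
gripper_force: 30.0
```

apply_moves(deltas=[{"fingers":10,"delta_pos":[1,0,0],"angular":[0,0,0]},{"fingers":10,"delta_pos":[1,0,0],"angular":[0,0,0]}])

```text
clock: 8.1
tool_pos: [0.6039, 0.0279, 0.0786]
orientation: [-179.9, -8.0, -98.7]
force: [1.5, 5.5, 3.5]
opening: 0.0178
gripper_force: 30.0
```

```bash
python3 - <<'E'
from h import *
snap('side','s6.png');snap('top','t6.png')
def edge(I,r):  # sub-pixel half-step at uphill edge, top view
    g=I[r-2:r+3,296:330].mean((0,2)); k=np.argmin(g); h=(g[k]+g[k+4])/2
    j=next(j for j in range(k,k+5) if g[j+1]>=h); return 296+j+(h-g[j])/(g[j+1]-g[j])
for n in('t0','t5','t6'):
    I=cv2.imread(f'pics/{n}.png').astype(float); print(n,[round(edge(I,r),2) for r in (165,172,180,188,196)])
for n in('s0','s5','s6'):
    g=cv2.imread(f'pics/{n}.png').astype(float).mean(2)[192:228,276:302]; m=g<70; y,x=np.nonzero(m);print(n,m.sum(),x.mean(),y.mean())
print('1mm uphill in top px',np.subtract(proj('top',run2w(0,-.056,.08)),proj('top',run2w(0,-.055,.08))))
E
```

```text
t0 [np.float64(313.06), np.float64(312.03), np.float64(310.66), np.float64(309.51), np.float64(308.28)]
t5 [np.float64(312.63), np.float64(311.61), np.float64(310.29), np.float64(309.1), np.float64(307.76)]
t6 [np.float64(312.61), np.float64(311.6), np.float64(310.24), np.float64(309.11), np.float64(307.77)]
s0 204 9.71078431372549 22.485294117647058
s5 239 9.347280334728033 16.05020920502092
s6 243 9.448559670781894 16.123456790123456
1mm uphill in top px [0.5401 0.0853]
```

The bush is unchanged from t5 to t6 despite 3 mm of travel, so there's no contact yet. I'll keep going.

apply_moves(deltas=[{"fingers":10,"delta_pos":[1.5,0,0],"angular":[0,0,0]},{"fingers":10,"delta_pos":[1.5,0,0],"angular":[0,0,0]}])

```text
clock: 8.4
tool_pos: [0.6039, 0.0268, 0.0788]
orientation: [-179.9, -7.9, -98.7]
force: [1.0, 6.4, 3.8]
opening: 0.0178
gripper_force: 30.0
```

apply_moves(deltas=[{"fingers":10,"delta_pos":[1.5,0,0],"angular":[0,0,0]},{"fingers":10,"delta_pos":[1.5,0,0],"angular":[0,0,0]}])

```text
clock: 8.6
tool_pos: [0.6038, 0.0255, 0.0791]
orientation: [-179.8, -7.9, -98.7]
force: [1.4, 6.9, 4.3]
opening: 0.0179
gripper_force: 30.0
```

```bash
python3 - <<'E'
from h import *
snap('top','t7.png')
def edge(I,r):
    g=I[r-2:r+3,296:330].mean((0,2)); k=np.argmin(g); h=(g[k]+g[k+4])/2
    j=next(j for j in range(k,k+5) if g[j+1]>=h); return 296+j+(h-g[j])/(g[j+1]-g[j])
for n in('t6','t7'):
    I=cv2.imread(f'pics/{n}.png').astype(float); print(n,[round(float(edge(I,r)),2) for r in (165,172,180,188,196)])
c8,s8=np.cos(np.radians(8)),np.sin(np.radians(8))
go(run2w(0,-.008+.018*c8+.059*s8,.0411-.018*s8+.059*c8),runR())
E
```

```text
t6 [312.61, 311.6, 310.24, 309.11, 307.77]
t7 [313.43, 312.35, 311.09, 309.84, 308.67]
dpos mm [-3.851   0.0259  0.1047] rot [-0.1472  0.0817 -0.0243] F [1.1415 6.6927 4.3774]
```

The bush moved about 1.5 mm uphill, so the chock is in contact and snug. I'll release and lift.

apply_moves(deltas=[{"fingers":30,"delta_pos":[0,0,0],"angular":[0,0,0]},{"fingers":40,"delta_pos":[0,0,0],"angular":[0,0,0]},{"fingers":40,"delta_pos":[0,0,0],"angular":[0,0,0]},{"fingers":40,"delta_pos":[0,0,-20],"angular":[0,0,0]},{"fingers":40,"delta_pos":[0,0,-50],"angular":[0,0,0]},{"fingers":40,"delta_pos":[0,0,-90],"angular":[0,0,0]},{"fingers":40,"delta_pos":[-40,0,-100],"angular":[0,0,0]},{"fingers":40,"delta_pos":[-80,0,-100],"angular":[0,0,0]},{"fingers":40,"delta_pos":[-80,0,-100],"angular":[0,0,0]}])

```text
clock: 9.55
tool_pos: [0.6173, 0.1198, 0.1659]
orientation: [-180.0, -8.0, -98.6]
force: [-0.8, -0.3, 0.0]
opening: 0.0403
gripper_force: 0.0
```

```bash
python3 - <<'E'
from h import *
T=snap('top','t8.png');S=snap('side','s8.png')
def edge(I,r):
    g=I[r-2:r+3,296:330].mean((0,2)); k=np.argmin(g); h=(g[k]+g[k+4])/2
    j=next(j for j in range(k,k+5) if g[j+1]>=h); return 296+j+(h-g[j])/(g[j+1]-g[j])
print([round(float(edge(T[:,:,::-1].astype(float),r)),2) for r in (165,172,180,188,196)])
# knob grasp point: centre at 58 above track normal, runway y .102 ; grip at centre, tool tilted with track
K=run2w(0,.102,.040-.102*np.tan(np.radians(8))+.058); print('knob',K,'tri .6194 .1137 .0858; proj',proj('top',K),proj('side',K))
go(K+[0,0,.06],runR());go(K,runR())
a=cv2.resize(S[110:250,220:350],None,fx=3,fy=3,interpolation=cv2.INTER_CUBIC)
b=cv2.resize(T[110:250,180:310],None,fx=3,fy=3,interpolation=cv2.INTER_CUBIC)
cv2.imwrite('pics/c7.png',np.hstack([a,b])[:,:,::-1])
E
```

```text
[313.51, 312.36, 311.21, 309.95, 308.66]
knob [0.6174 0.1148 0.0837] tri .6194 .1137 .0858; proj (np.float64(207.88052520824846), np.float64(166.71333342203712)) (np.float64(270.12303292159544), np.float64(161.80732412466384))
dpos mm [-1.1291 -1.3061 40.9657] rot [ 0.0219 -0.0671  0.0327] F [ 0.0747  0.3538 -0.0125]
dpos mm [ -9.549   -1.3336 100.372 ] rot [ 0.0219 -0.0671  0.0327] F [ 0.0747  0.3538 -0.0125]
```

View pics/c7.png

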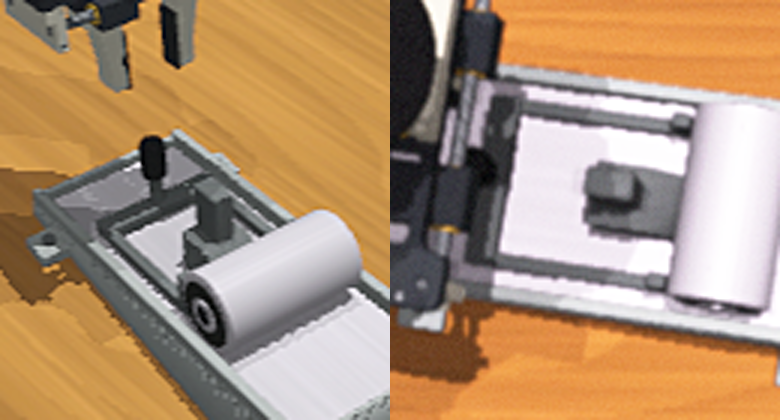

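The chock stands square at the middle of the bush, and the bush has held its place. Next is the knob.

apply_moves(deltas=[{"fingers":50,"delta_pos":[-9.5,-1.8,0],"angular":[0,0,0]},{"fingers":50,"delta_pos":[-9.5,-1.8,40],"angular":[0,0,0]},{"fingers":50,"delta_pos":[-9.5,-1.8,75],"angular":[0,0,0]},{"fingers":50,"delta_pos":[-9.5,-1.8,99],"angular":[0,0,0]},{"fingers":50,"delta_pos":[-9.5,-1.8,99],"angular":[0,0,0]},{"fingers":50,"delta_pos":[-9.5,-1.8,99],"angular":[0,0,0]},{"fingers":10,"delta_pos":[-9.5,-1.8,99],"angular":[0,0,0]},{"fingers":10,"delta_pos":[-9.5,-1.8,99],"angular":[0,0,0]},{"fingers":10,"delta_pos":[-9.5,-1.8,99],"angular":[0,0,0]},{"fingers":10,"delta_pos":[-9.5,-1.8,99],"angular":[0,0,0]}])

```text
clock: 10.65
tool_pos: [0.6186, 0.1123, 0.068]
orientation: [-179.9, -8.0, -98.7]
force: [1.3, 0.0, 0.2]
opening: 0.0233
gripper_force: 0.0
```

apply_moves(deltas=[{"fingers":10,"delta_pos":[0,0,0],"angular":[0,0,0]},{"fingers":10,"delta_pos":[-2,0,0],"angular":[0,0,0]},{"fingers":10,"delta_pos":[-4,0,0],"angular":[0,0,0]},{"fingers":10,"delta_pos":[-6,0,0],"angular":[0,0,0]}])

```text
clock: 11.05
tool_pos: [0.6195, 0.1177, 0.0671]
orientation: [-179.9, -8.0, -98.7]
force: [-0.2, -2.7, 6.5]
opening: 0.0212
gripper_force: 30.0
```

apply_moves(deltas=[{"fingers":10,"delta_pos":[-3,0,0],"angular":[0,0,0]},{"fingers":10,"delta_pos":[-6,0,0],"angular":[0,0,0]},{"fingers":10,"delta_pos":[-9,0,0],"angular":[0,0,0]},{"fingers":10,"delta_pos":[-9,0,0],"angular":[0,0,0]}])

```text
clock: 11.45
tool_pos: [0.6209, 0.127, 0.0658]
orientation: [-179.9, -8.0, -98.7]
force: [-0.8, -1.4, 6.2]
opening: 0.0216
gripper_force: 30.0
```

```bash
python3 - <<'E'
from h import *
T=snap('top','t9.png');S=snap('side','s9.png')
def edge(I,r):
    g=I[r-2:r+3,296:330].mean((0,2)); k=np.argmin(g); h=(g[k]+g[k+4])/2
    j=next(j for j in range(k,k+5) if g[j+1]>=h); return 296+j+(h-g[j])/(g[j+1]-g[j])
print([round(float(edge(T[:,:,::-1].astype(float),r)),2) for r in (165,172,180,188,196)])
a=cv2.resize(S[110:250,220:350],None,fx=3,fy=3,interpolation=cv2.INTER_CUBIC)
b=cv2.resize(T[110:250,180:310],None,fx=3,fy=3,interpolation=cv2.INTER_CUBIC)
cv2.imwrite('pics/c8.png',np.hstack([a,b])[:,:,::-1])
E
```

```text
[313.53, 312.4, 311.23, 309.99, 308.7]
```

View pics/c8.png

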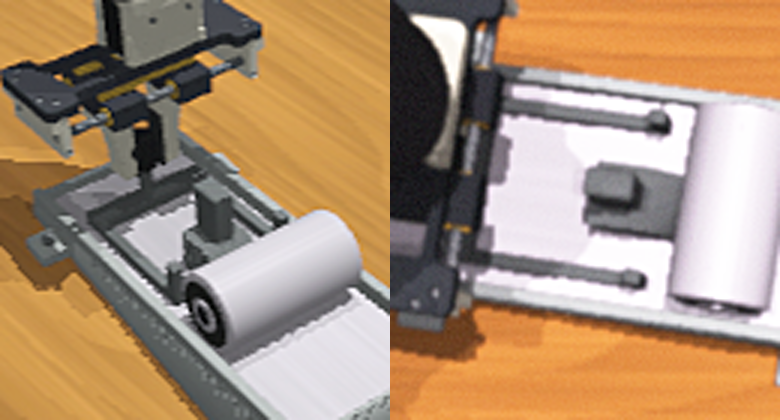

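The stop is sliding and the chock alone holds the bush. I'll pull the rest of the way.

apply_moves(deltas=[{"fingers":10,"delta_pos":[-4,0,0],"angular":[0,0,0]},{"fingers":10,"delta_pos":[-8,0,0],"angular":[0,0,0]},{"fingers":10,"delta_pos":[-12,0,0],"angular":[0,0,0]},{"fingers":10,"delta_pos":[-16,0,0],"angular":[0,0,0]},{"fingers":10,"delta_pos":[-20,0,0],"angular":[0,0,0]},{"fingers":10,"delta_pos":[-24,0,0],"angular":[0,0,0]},{"fingers":10,"delta_pos":[-28,0,0],"angular":[0,0,0]},{"fingers":10,"delta_pos":[-32,0,0],"angular":[0,0,0]},{"fingers":10,"delta_pos":[-36,0,0],"angular":[0,0,0]},{"fingers":10,"delta_pos":[-36,0,0],"angular":[0,0,0]}])

```text
clock: 12.55
tool_pos: [0.6265, 0.1624, 0.0608]
orientation: [-179.9, -8.0, -98.7]
force: [-0.4, 0.0, 6.1]
opening: 0.0213
gripper_force: 30.0
```

apply_moves(deltas=[{"fingers":10,"delta_pos":[-3,0,0],"angular":[0,0,0]},{"fingers":10,"delta_pos":[-5,0,0],"angular":[0,0,0]},{"fingers":10,"delta_pos":[-6,0,0],"angular":[0,0,0]}])

```text
clock: 12.85
tool_pos: [0.6273, 0.1678, 0.06]
orientation: [-179.9, -8.0, -98.7]
force: [0.6, -2.7, 4.9]
opening: 0.0214
gripper_force: 30.0
```

apply_moves(deltas=[{"fingers":10,"delta_pos":[-1.5,0,0],"angular":[0,0,0]},{"fingers":10,"delta_pos":[-1.5,0,0],"angular":[0,0,0]}])

```text
clock: 13.05
tool_pos: [0.6276, 0.1693, 0.0598]
orientation: [-179.9, -8.0, -98.7]
force: [-0.8, -1.8, 5.4]
opening: 0.0209
gripper_force: 30.0
```

apply_moves(deltas=[{"fingers":10,"delta_pos":[-2,0,0],"angular":[0,0,0]},{"fingers":10,"delta_pos":[-2,0,0],"angular":[0,0,0]},{"fingers":45,"delta_pos":[-2,0,0],"angular":[0,0,0]},{"fingers":45,"delta_pos":[-2,0,0],"angular":[0,0,0]},{"fingers":45,"delta_pos":[-2,0,0],"angular":[0,0,0]},{"fingers":45,"delta_pos":[-2,0,-20],"angular":[0,0,0]},{"fingers":45,"delta_pos":[-2,0,-60],"angular":[0,0,0]},{"fingers":45,"delta_pos":[-2,0,-100],"angular":[0,0,0]},{"fingers":45,"delta_pos":[-50,0,-120],"angular":[0,0,0]},{"fingers":45,"delta_pos":[-80,0,-120],"angular":[0,0,0]}])

```text
clock: 14.05
tool_pos: [0.6434, 0.2668, 0.171]
orientation: [-179.6, -7.7, -98.8]
force: [0.5, 0.2, -0.1]
opening: 0.0448
gripper_force: 0.0
```

```bash
python3 - <<'E'
from h import *
T=snap('top','t10.png');S=snap('side','s10.png')
def edge(I,r):
    g=I[r-2:r+3,296:330].mean((0,2)); k=np.argmin(g); h=(g[k]+g[k+4])/2
    j=next(j for j in range(k,k+5) if g[j+1]>=h); return 296+j+(h-g[j])/(g[j+1]-g[j])
print([round(float(edge(T[:,:,::-1].astype(float),r)),2) for r in (165,172,180,188,196)])
a=cv2.resize(S[110:250,220:350],None,fx=3,fy=3,interpolation=cv2.INTER_CUBIC)
b=cv2.resize(T[110:250,180:310],None,fx=3,fy=3,interpolation=cv2.INTER_CUBIC)
cv2.imwrite('pics/c9.png',np.hstack([a,b])[:,:,::-1])
E
```

```text
[313.66, 312.55, 311.41, 310.25, 308.9]
```

View pics/c9.png

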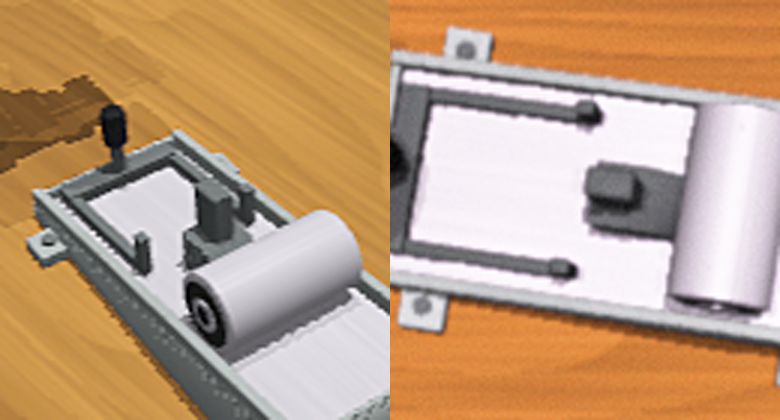

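The stop is fully back and released, and the chock alone holds the bush square at its middle. I'll hand it in.

```bash
python3 -c "
from plant import ctrl
print(ctrl.close_job())"
```

```text
the job is handed in; nothing more can be done
None
```

The job is handed in: the chock alone holds the bush, which sits about 1–2 mm up the slope from where it started, and the stop is drawn back about 59 of its 60 mm and released; the hand-in gave no verdict.

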